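Clamp a blank in the drilling jig

TASK

Slide the flat metal blank along its channel in the drilling jig until it is fully home against the end stop, without ramming it. Then do up the jig's knurled thumbscrew, clockwise from above, until its foot seats on the blank and the resistance clearly rises: leave it snug but not overtightened, let go, and leave everything else on the bench where it is.

Things in the scene. Friction and masses are not known exactly. Their poses are not given: they have to be found in the camera images.
- jig: Steel drilling jig fixed to the bench. Origin: underside, under the screw. z up; its y runs along the channel to the end stop. Sole plate 110 x 170 mm (y -65 to 105), 14 thick; bed 50 wide, y -50 to 95, top at z 40; guide rails along the blank's sides, tops at z 48. Screw bridge on two posts (78 mm over all in x, 26 in y), top z 88, over the blank at y 0; a lower bridge with a short smooth bush, top z 81, at y 48.
- end_stop: Steel block 50 x 16 x 20 mm that closes the channel at its +y end; part of the jig. Origin: foot of its stop face, on the bed.
- stop_face (a point): Middle of the stop face that the blank must touch, at jig (0, 75, 46) mm. Axes as the jig's.
- blank: Loose flat aluminium bar, 20 x 150 x 12 mm (x, y, z), 0.14 to 0.28 kg, lying in the channel with 1.5 mm side play. Origin: centre of its underside. At the start it lies 14 to 40 mm short of the stop; push it to +y of the jig.
- stop_end (a point): Middle of the blank's end face that faces the end stop.
- free_end (a point): Middle of the blank's other end face, 46 mm over the bench. It overhangs the bed, by 25 mm when home and more before, so there is room to push on it from above with shut fingers.
- thumbscrew: Upright in the jig at x 0, y 0. Origin: centre of its steel head, at z 119 to 125, a knurled disc 28 mm across, 20 high, 3 mm boss on top. Its foot (does not turn) hangs 3 to 9 mm over the blank (uncertain). Clockwise from above tightens, 2.5 mm down per rad, till the foot bears; then torque grows 0.16 N m and clamp force 65 N per rad. Drag 0.12 N m either way. Snug: 0.1 N m above running.
- spare_blank: Bystander: shorter aluminium bar, 20 x 110 x 12 mm, loose on the bench beyond the jig. Origin: centre of its underside.
- wrench: Bystander: wrench lying on the robot's side of the jig. Origin: its underside.
- hammer: Bystander: hammer lying to the left. Origin: its underside.
- mug: Bystander: white mug, 80 mm across, 90 high, far right. Origin: centre of its underside.
- flask: Bystander: steel flask, 68 mm across, 200 high, far left. Origin: centre of its underside.
- collar: Bystander: steel shaft collar, 44 mm across, 18 high, lying to the right. Origin: centre of its underside.
- loose_thumbscrew: Bystander: loose brass thumbscrew standing on its 32 mm head, 45 high, to the right near the robot. Origin: centre of its underside.
Mind the look-alikes: they are no part of the job. Leave any green or orange look-alike of the blank alone.

How it is judged:
By the outcome, as a careful person would: the job done as asked, in the order asked, and still so for the second after the job is handed in, with the robot touching nothing.
It also fails if it takes over 70 s, if anything falls off the work surface, if the arm or the gripper's body presses on something with over 40 N, if the wrist force passes 120 N, or if a joint passes its speed limit or range.

ROBOT

A 6-joint arm with a two-finger parallel gripper is mounted at the origin on the work surface. World frame = base frame: x ahead of the robot, y to its left, z up, the work surface at z = 0. Lengths are in m, angles in rad, forces in N, time in s.
With the tool pointing down it reaches from about 0.275 to 1 m from the base axis. Payload 8.4 kg.
Tool frame: the origin (TCP) lies on the centre line of the jaws, within the pads' length; the fingertips stand 17 mm ahead of it and the grasp point (between the pads) lies 2 mm behind it (bot.tcp_to_tips is the z of the fingertips in the tool frame, in m); z points along the fingers, y is the line along which they close (so a half turn about z gives the same grasp; the last joint's range is limited). The gripper opens to 85 mm and grips with 20 to 120 N. Pads are 22 mm wide; open, the fingers measure 114 mm over their backs; the gripper's body (76 mm by 85 mm) begins 54 mm behind the grasp point. The pads swing forward as they close: fully open they stand 13 mm farther back than shut.
Start: joints at [1.292, 0.353, 1.633, -0, 1.155, -0.002], TCP at [0.171, 0.601, 0.248] pointing down, gripper open.
Joint ranges: [-2.63, 2.63], [-0.92, 2.1], [0.06, 2.66], [-1.3, 4.44], [0, 2.69], [-3.02, 3.02]. Speed limits (rad/s): [2.22, 2.22, 2.79, 3.14, 3.14, 3.14].

INTERFACE

Orientations are given as a unit quaternion [x, y, z, w].
In Python, from workcell import bot, hand, kinematics, get_obs, vision, hand_in gives the robot as it stands. The module is installed in compiled form; this text tells all that it offers. Calls block until the motion is done:
- bot.reach(position, orientation): joint-space move of the TCP to a pose.
- bot.servo_line(position, ori=None, velocity=0.15): straight line of the TCP; ori=None keeps the orientation; velocity is the mean speed in m/s.
- bot.goto_joints(angles): joint-space move.
- hand.move_gripper(opening, strength=None): finger opening in m; strength is the grip in N (None keeps the last); returns when the fingers have stopped.
- bot.dwell(seconds).
- kinematics.solve_ik(position, orientation): joint angles nearest the present ones, or None.
- get_obs(): the state.
- vision.read_camera(name): name is "scene" or "top" or "wrist"; returns a dict with "frame" (420x560x3 uint8, red, green, blue), "intrinsics" (3x3 intrinsics, pixels), "dist" ([k1, k2, p1, p2, k3] as OpenCV has them; the pictures are not rectified), "view" (4x4, takes a point from world to camera coordinates). Camera axes: x right, y down, z forward; pixel columns grow to the right and rows downward; lengths in m; the calibration is good to about 2 mm. A picture is of the moment at which its call begins. There is no depth.
A pose or a line that the arm cannot do raises bot.IKError and nothing moves.
- hand_in(): hands the job in; it is judged then, once.
The state is a dict: "time_s": time; "joint_pos": joint angles; "joint_vel": joint speeds; "joint_efforts": joint torques, N m; "position": TCP position; "orientation": TCP orientation; "wrist_force": force on the tool from outside, world axes, zero at the start; "ft_torque": the same for the moment, N m; "gripper_width": finger opening in m; "grip_force": force on a finger pad.
Only numpy, scipy, OpenCV 4.12 (cv2) and the standard library are available. Lean on these libraries where they do the work, as an engineer would, in place of code of your own. Each camera call takes 0.05 s, during which the arm holds its last target. There are 200 camera calls.

## Working session

There is one attempt and no reset: what is moved stays moved. The work goes in short steps, each a Python script; the robot and the scene stay as the last script left them, time stands still between calls to the robot, and variables do not carry over. Pictures are saved under pics/ and viewed, at most 10 in all, crops included, and the job is handed in when it is done.

```bash
mkdir -p pics; cat > h.py <<'E'
import numpy as np, cv2
from workcell import bot, hand, kinematics, get_obs, vision, hand_in
def shot(n,f):
    d=vision.read_camera(n); cv2.imwrite(f'pics/{f}.png',d['frame'][:,:,::-1]); np.savez(f'pics/{f}.npz',**{k:np.array(v) for k,v in d.items()}); return d
def ray(d,uv):
    p=cv2.undistortPoints(np.array([[uv]],float),np.array(d['intrinsics'],float),np.array(d['dist'],float))[0,0]
    V=np.array(d['view']);R=V[:3,:3];return -R.T@V[:3,3],R.T@np.array([p[0],p[1],1])
def onz(d,uv,z):
    c,r=ray(d,uv);return c+r*(z-c[2])/r[2]
def proj(d,P):
    V=np.array(d['view']);return cv2.projectPoints(np.array(P,float).reshape(-1,1,3),cv2.Rodrigues(V[:3,:3])[0],V[:3,3],np.array(d['intrinsics'],float),np.array(d['dist'],float))[0][:,0]
E
python3 - <<'E'
from h import *
for n in('scene','top'):
    d=shot(n,n+'0'); c,_=ray(d,(280,210)); print(n,c.round(3))
o=get_obs();print(o['time_s'],o['wrist_force'],o['orientation'])
E
```

```text
scene [ 0.779 -0.441  0.833]
top [ 0.299 -0.039  1.593]
0.1 [ 0.75773426 -0.12946704  0.38622243] [ 1.37968724e-01  9.90436394e-01 -6.10455838e-04 -9.21138133e-05]
```

View pics/top0.png

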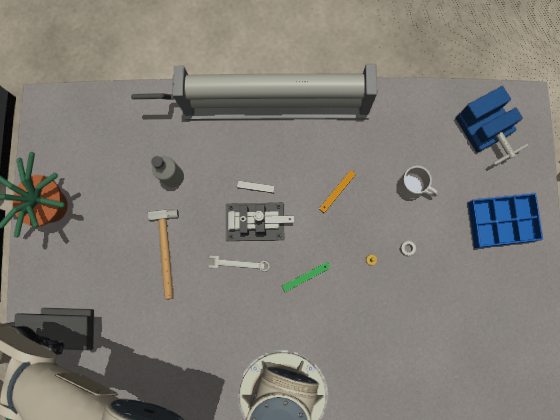

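View pics/scene0.png

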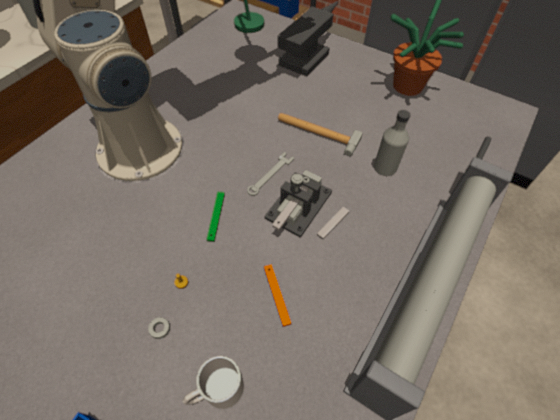

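The top view shows the jig at about (256,221), with the blank sticking out on the right to (294,219) and the end stop on the left at about (232,220). The screw head is at about (259,216). Look-alikes for the blank are the spare blank (255,187), the green bar (306,277) and the orange bar (338,192). The loose brass thumbscrew (372,260) could be taken for the screw. I choose the blank and screw in the jig, and check them in a close crop.

```bash
python3 - <<'E'
from h import *
a=cv2.imread('pics/top0.png')[190:250,215:305];b=cv2.imread('pics/scene0.png')[160:245,250:345]
a=cv2.resize(a,(780,520)[:2] if 0 else (450,300),interpolation=cv2.INTER_CUBIC);b=cv2.resize(b,None,fx=3.5,fy=3.5,interpolation=cv2.INTER_CUBIC)
c=np.zeros((300,790,3),np.uint8);c[:,:450]=a;c[:297,455:455+332]=b[:297];cv2.imwrite('pics/crop.png',c)
d=np.load('pics/top0.npz')
for n,uv,z in[('head',(259,216),.132),('free',(294,219),.052),('stop',(228,220),.06)]:print(n,onz(d,uv,z).round(4))
# dark sole plate
m=cv2.inRange(cv2.cvtColor(d['frame'],cv2.COLOR_RGB2GRAY),0,85);m[:, :215]=0;m[:,300:]=0;m[:195]=0;m[250:]=0
cs=max(cv2.findContours(m,0,2)[0],key=cv2.contourArea);r=cv2.minAreaRect(cs);print(r)
for q in cv2.boxPoints(r):print(q,onz(d,q,.014).round(4))
E
```

```text
head [0.5013 0.059  0.132 ]
free [ 0.5037 -0.0354  0.052 ]
stop [0.4999 0.152  0.06  ]
((253.65296936035156, 229.9249267578125), (17.76395606994629, 47.11964797973633), 70.20112609863281)
[228.47733 229.54816] [0.4779 0.1559 0.014 ]
[272.8116  213.58783] [0.5248 0.0266 0.014 ]
[278.8286 230.3017] [0.4756 0.0089 0.014 ]
[234.49432 246.26202] [0.429  0.1376 0.014 ]
```

View pics/crop.png

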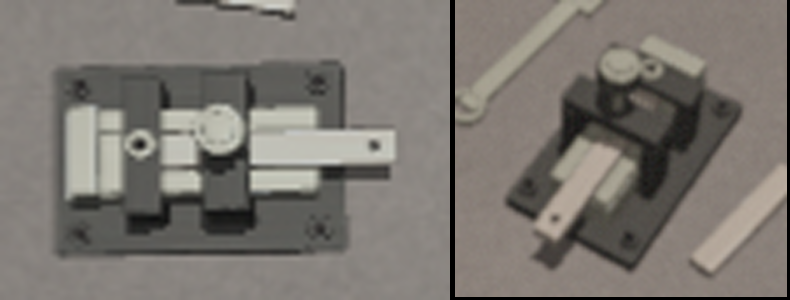

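The crop confirms it. The steel head is on the screw bridge at top-image (258.6,216), the blank's free end is at (293.8,219.2), and the stop is on the left (+y). I now shut the fingers and look with the wrist camera from near.

```bash
cat >> h.py <<'E'
from scipy.spatial.transform import Rotation as Ro
def down(psi): return (Ro.from_euler('z',psi)*Ro.from_euler('x',np.pi)).as_quat()
E
python3 - <<'E'
from h import *
bot.reach([.50,-.06,.32],down(np.pi/2))
hand.move_gripper(0.0)
bot.dwell(.2)
d=shot('wrist','w1');o=get_obs();print(o['time_s'],o['position'],o['joint_pos'],o['wrist_force'],o['ft_torque'],ray(d,(280,210)))
for j in(-1,0,1,2,3,4): 
    s=kinematics.solve_ik([.5,.059,.122],down(j)); print(j,None if s is None else np.round(s,2))
t=np.load('pics/top0.npz')
for p in[(56,66),(342,63),(347,250),(57,254)]: print(onz(t,(p[0]/5+215,p[1]/5+190),.014).round(4))
E
```

```text
3.7417 [ 0.50000665 -0.0600133   0.32002119] [-1.22435798e-01  9.53531379e-02  1.80161355e+00  5.94194879e-06
  1.24459301e+00 -1.22406521e-01] [ 0.56579819  0.06834494 -0.33078351] [ 0.00264653 -0.01929357  0.01661314] (array([0.50140189, 0.01502582, 0.44628532]), array([ 0.00286448, -0.31814559, -0.9483662 ]))
-1 [ 0.11  0.33  2.   -0.    0.81  2.69]
0 [ 0.11  0.33  2.   -0.    0.81  1.69]
1 [ 0.11  0.33  2.   -0.    0.81  0.69]
2 [ 0.11  0.33  2.   -0.    0.81 -0.31]
3 [ 0.11  0.33  2.    0.    0.81 -1.31]
4 [ 0.11  0.33  2.    0.    0.81 -2.31]
[0.5558 0.1639 0.014 ]
[ 0.5572 -0.0042  0.014 ]
[ 0.4473 -0.0074  0.014 ]
[0.4449 0.1615 0.014 ]
```

View pics/w1.png

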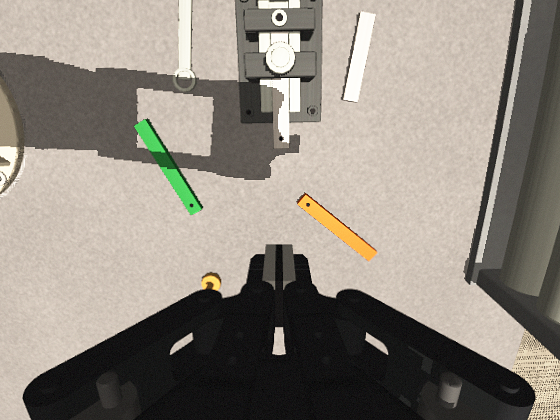

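The wrist view has +y up and +x right. The screw head is at (280,56), the blank's free end at about (281,147), and the sole's near corners at (240,122) and (321,122). The green bar (168,167) and orange bar (337,227) lie to the sides, clear of the push.

```bash
python3 - <<'E'
from h import *
d=np.load('pics/w1.npz')
for n,uv,z in[('head',(280,56),.132),('free',(281,146),.052),('cl',(240,122),.014),('cr',(321,121),.014)]:print(n,onz(d,uv,z).round(4))
g=cv2.cvtColor(d['frame'],cv2.COLOR_RGB2GRAY)
for r in (138,142,144,146,148,150,152): print(r,g[r,268:300])
c=np.concatenate([cv2.resize(d['frame'][90:165,235:325,::-1],None,fx=4,fy=4,interpolation=2),cv2.resize(d['frame'][5:80,235:325,::-1],None,fx=4,fy=4,interpolation=2)],1);cv2.imwrite('pics/c2.png',c)
E
```

```text
head [0.5022 0.0631 0.132 ]
free [ 0.5038 -0.031   0.052 ]
cl [ 0.4477 -0.0026  0.014 ]
cr [ 0.5589 -0.0013  0.014 ]
138 [ 88  93  89  92  91 105 133 132 137 141 119  36   8   5  45 176 255 255
 253 255 255 142  85  90  94  91  88  94  91  86  88  81]
142 [ 91  95  97  95  92  92 133 136 130 137 142 137 137 140 169 160 162 164
 160 255 255 137  82  96  96  97  92  95 100  95  94  90]
144 [ 99  96  97  93  94  90 135 133 134 140 140 137 138 140 140 129 135 135
 134 129 140  72  91  93  93  95  95  98  94  96  95  82]
146 [ 94  90  91  90  93  88 135 133 136 142 139 138 139 137 139 131 134 136
 133 142 141  81  93  91  90  90  87  87  89  93  81 203]
148 [ 96  98  91  93  92  72 105 110 104 110 109 106 104 105  96  98  97  96
  91  91  87  90  92  96  92  89  92  96  93  89  85 206]
150 [ 90  98  98  93  87  94  97  94  90  90  93  91  97  95  94  94  97  96
  92  89  96  87  95  95  91  93  97  87  90  89  81 204]
152 [ 93  95  93  98  95  95  89  91  90  86  91  90  98  95  93  99  93  91
  83  80  78  81  85  83  80  86  89  91  89  83  81 205]
```

View pics/c2.png

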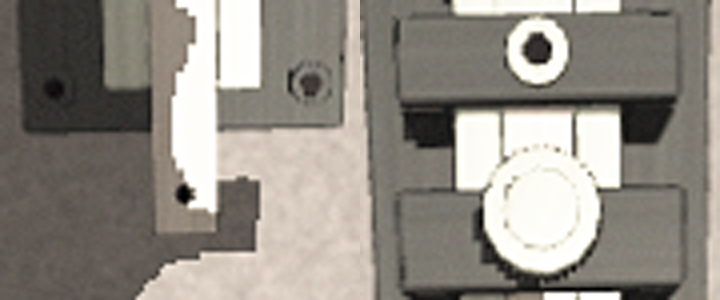

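The crop shows the free-end edge at row 148 (columns 274–288) and the screw boss centre at (280.2,56.8). Both views agree on a gap of about 20 mm to home. I push from behind the free end in small steps, watching the force.

```bash
python3 - <<'E'
from h import *
q=down(np.pi/2+.012)
bot.reach([.5038,-.078,.15],q); bot.servo_line([.5038,-.078,.050],velocity=.1); bot.dwell(.2)
o=get_obs();f0=np.array(o['wrist_force']);t0=o['time_s'];print(t0,f0,o['position'])
y=-.078;log=[]
while y<-.005:
    step=.002 if y<-.034 else .0006
    y+=step; bot.servo_line([.5038-.012*(y+.078),y,.050],velocity=.02)
    o=get_obs();f=np.array(o['wrist_force'])-f0;log.append((round(o['time_s'],2),round(y,4),round(o['position'][1],4),*f.round(2)))
    if f[1]<-5 or abs(f[0])>10 or abs(f[2])>10: break
for l in log: print(*l)
d=shot('wrist','w2');shot('top','t2')
E
```

```text
5.8083 [-0.83034802  0.63062285  0.19664299] [ 0.50415751 -0.07806629  0.05052847]
6.06 -0.076 -0.0759 1.56 -0.98 0.34
6.31 -0.074 -0.0739 0.84 -0.63 -0.26
6.56 -0.072 -0.0719 1.05 -0.74 1.08
6.81 -0.07 -0.0699 0.99 -0.9 0.09
7.06 -0.068 -0.0679 0.72 -0.45 -0.37
7.31 -0.066 -0.0659 0.64 -0.87 0.22
7.56 -0.064 -0.0639 0.56 0.02 0.5
7.81 -0.062 -0.0619 0.45 0.67 -1.0
8.06 -0.06 -0.0599 1.07 -0.61 -0.27
8.31 -0.058 -0.0579 0.27 -1.27 0.23
8.56 -0.056 -0.0559 0.52 -0.79 -1.38
8.81 -0.054 -0.0539 1.19 -1.48 0.48
9.06 -0.052 -0.0519 1.04 -1.03 -0.01
9.31 -0.05 -0.0499 1.55 -0.74 -0.87
9.56 -0.048 -0.0479 1.11 -0.75 -0.64
9.81 -0.046 -0.0459 1.15 -1.35 -0.32
10.06 -0.044 -0.0439 0.06 -0.35 -0.58
10.31 -0.042 -0.0419 0.99 -0.28 -0.47
10.56 -0.04 -0.0399 0.16 -0.51 -0.61
10.81 -0.038 -0.0378 -0.14 -0.28 0.05
11.06 -0.036 -0.0358 0.97 -0.47 -1.13
11.31 -0.034 -0.0338 0.93 -1.16 -0.01
11.56 -0.0334 -0.0334 1.84 -0.93 0.16
11.81 -0.0328 -0.0328 0.47 -1.73 -0.22
12.06 -0.0322 -0.0322 0.26 -2.64 -0.35
12.31 -0.0316 -0.0316 1.17 -2.43 -1.48
12.56 -0.031 -0.0309 1.95 -0.77 0.05
12.81 -0.0304 -0.0303 0.4 -0.71 -0.68
13.06 -0.0298 -0.0297 1.42 -2.05 0.29
13.31 -0.0292 -0.0292 0.45 -1.86 -0.68
13.56 -0.0286 -0.0286 0.57 -1.58 0.38
13.81 -0.028 -0.0279 0.37 -0.96 -0.4
14.06 -0.0274 -0.0273 1.37 -1.77 -0.55
14.31 -0.0268 -0.0267 0.71 -1.44 0.0
14.56 -0.0262 -0.0262 0.89 -2.78 0.18
14.81 -0.0256 -0.0256 0.11 -2.4 0.36
15.06 -0.025 -0.025 -0.1 -1.67 1.2
15.31 -0.0244 -0.0243 1.4 -1.34 1.06
15.56 -0.0238 -0.0242 0.48 -6.8 -0.95
```

```bash
python3 - <<'E'
from h import *
p=np.array([.50315,-.0232,.050])
bot.servo_line(p,velocity=.02);o=get_obs();print(o['position'],o['wrist_force'])
shot('wrist','w3')
bot.servo_line(p-[0,.03,0],velocity=.1)
bot.servo_line(p-[0,.03,-.22],velocity=.25)
hand.move_gripper(.06,40)
bot.reach([.501,.0,.28],down(np.pi/2)); bot.dwell(.2)
d=shot('wrist','w4');o=get_obs();print(o['time_s'],o['position'])
cv2.imwrite('pics/c4.png',d['frame'][:,:,::-1])
E
```

```text
[ 0.5033146  -0.02407195  0.05002183] [ 1.22723673 -9.72045133 -0.38219035]
18.625 [ 0.50093314 -0.00071247  0.27979478]
```

View pics/c4.png

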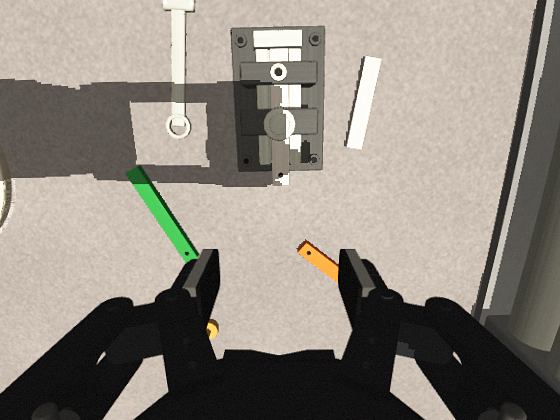

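The blank's free end is now at row ~185, only about 10 mm past the sole's near edge (row 171). That and the hard force rise mean it is home. The head is at (280,124).

```bash
python3 - <<'E'
from h import *
d=np.load('pics/w4.npz')
for n,uv,z in[('head',(280,124),.134),('free',(281,185),.052),('nl',(239,171),.014),('nr',(323,171),.014),('fl',(232,27),.014),('fr',(325,27),.014),('stopfront',(278,46),.06),('bush',(278,72),.081)]:print(n,onz(d,uv,z).round(4))
g=cv2.cvtColor(d['frame'][100:145,255:305,::-1],cv2.COLOR_BGR2GRAY)
cv2.imwrite('pics/c5.png',cv2.resize(d['frame'][15:195,220:335,::-1],None,fx=3.3,fy=3.3,interpolation=2)[:600])
E
```

```text
head [0.5031 0.0615 0.134 ]
free [ 0.5045 -0.0131  0.052 ]
nl [ 0.45   -0.0037  0.014 ]
nr [ 0.5593 -0.0037  0.014 ]
fl [0.4478 0.166  0.014 ]
fr [0.5554 0.1658 0.014 ]
stopfront [0.5012 0.137  0.06  ]
bush [0.5012 0.1093 0.081 ]
```

View pics/c5.png

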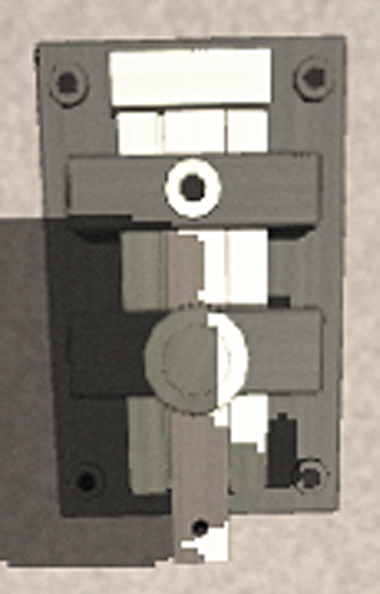

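```bash
cat > turn.py <<'E'
from h import *
import json
def avg(n=4):
    F=[];T=[]
    for _ in range(n):
        bot.dwell(.02);o=get_obs();F.append(o['wrist_force']);T.append(o['ft_torque'])
    return np.mean(F,0),np.mean(T,0),o
def turn(p,psi,f0,t0,stop,maxrad,step=.12):
    L=[];p=np.array(p);end=psi-maxrad
    while psi>end:
        psi-=step;p[2]-=.0025*step
        bot.servo_line(p,down(psi),velocity=.02)
        F,T,o=avg();F=F-f0;T=T-t0
        L.append((psi,T[2]));print(round(o['time_s'],2),round(psi,3),round(o['joint_pos'][5],3),'T',T.round(3),'F',F.round(1),p.round(4))
        p[:2]+=np.clip(F[:2]*3e-5,-4e-4,4e-4);p[2]+=np.clip(F[2]*2e-5,-2e-4,2e-4)
        run=np.median([x[1] for x in L[:6]]) if len(L)>5 else 9
        if T[2]-run>stop or np.linalg.norm(F)>45 or T[2]>.45: break
    json.dump([list(p),psi,list(f0),list(t0),L],open('st.json','w'))
E
python3 - <<'E'
from turn import *
psi=4.45;q=down(psi)
print(kinematics.solve_ik([.5025,.0615,.20],q))
bot.reach([.5025,.0615,.20],q); bot.servo_line([.5025,.0615,.121],velocity=.1); bot.dwell(.2)
f0,t0,o=avg(8);print(o['time_s'],f0,t0)
hand.move_gripper(.02,60);F,T,o=avg();print(o['gripper_width'],o['grip_force'],(F-f0).round(1),(T-t0).round(3))
if .024<o['gripper_width']<.032: turn([.5025,.0615,.121],psi,f0,t0,.06,1.2)
E
```

```text
[ 0.11881945  0.2250035   1.93172995  0.          0.98485921 -2.76038423]
22.2417 [-0.06728259 -0.15037193  0.04014765] [-0.00965004 -0.0047593  -0.0093032 ]
0.026431835828617696 58.378034234046936 [-5.4  2.4  8. ] [ 0.325  0.894 -0.043]
23.04 4.33 -2.64 T [ 0.339  0.873 -0.146] F [-5.8  2.6  7.3] [0.5025 0.0615 0.1207]
23.38 4.21 -2.52 T [ 0.28   0.732 -0.136] F [-4.3  1.5  6.2] [0.5023 0.0616 0.1205]
23.71 4.09 -2.404 T [ 0.365  0.864 -0.16 ] F [-5.2  1.9  5.8] [0.5022 0.0616 0.1204]
24.04 3.97 -2.286 T [ 0.32   0.818 -0.117] F [-5.   2.1  4.6] [0.502  0.0617 0.1202]
24.38 3.85 -2.167 T [ 0.328  0.829 -0.128] F [-5.3  2.   3.5] [0.5019 0.0617 0.12  ]
24.71 3.73 -2.046 T [ 0.258  0.782 -0.065] F [-5.1  1.5  2.1] [0.5017 0.0618 0.1197]
```

```bash
python3 - <<'E'
import re
s=open('turn.py').read()
s=s.replace("def turn(p,psi,f0,t0,stop,maxrad,step=.12):\n    L=[];","def turn(p,psi,f0,t0,stop,maxrad,step=.12,L=()):\n    L=list(L);")
s=s.replace("'T',T.round(3)","'E6',round(o['joint_efforts'][5],3),'T',T.round(3)").replace("T[2]-run>stop","abs(T[2]-run)>stop").replace("avg();F=F-f0","avg(6);F=F-f0").replace("or T[2]>.45","or abs(T[2])>.45")
open('turn.py','w').write(s)
E
python3 - <<'E'
from turn import *
p,psi,f0,t0,L=json.load(open('st.json'))
turn(p,psi,np.array(f0),np.array(t0),.12,.72,.12,L)
E
```

```text
25.07 3.61 -1.924 E6 -0.088 T [ 0.132  0.718 -0.094] F [-4.3  0.9  0.8] [0.5016 0.0619 0.1195]
25.44 3.49 -1.803 E6 -0.085 T [ 0.058  0.629 -0.091] F [-3.8 -0.1 -0.7] [0.5014 0.0619 0.1192]
25.81 3.37 -1.683 E6 -0.083 T [-0.023  0.519 -0.08 ] F [-3.3 -0.9 -1.7] [0.5013 0.0619 0.1189]
26.18 3.25 -1.563 E6 -0.082 T [-0.081  0.444 -0.091] F [-2.8 -1.1 -1.9] [0.5012 0.0618 0.1186]
26.54 3.13 -1.443 E6 -0.081 T [-0.133  0.333 -0.1  ] F [-1.8 -1.  -2.5] [0.5011 0.0618 0.1182]
26.91 3.01 -1.323 E6 -0.082 T [-0.14   0.202 -0.099] F [-1.5 -1.2 -2.1] [0.5011 0.0618 0.1179]
```

```bash
python3 - <<'E'
from turn import *
p,psi,f0,t0,L=json.load(open('st.json'));p=np.array(p)
for s in [.03]*5+[.01]*3:
    psi-=s;p[2]-=.0025*s
    bot.servo_line(p,down(psi),velocity=.02)
    r=[]
    for k in range(3):
        o=get_obs();r.append((round(o['time_s'],3),round(o['joint_pos'][5],4),round(o['joint_vel'][5],3),round(o['joint_efforts'][5],3),round(o['ft_torque'][2]-t0[2],3)));bot.dwell(.03)
    print(round(psi,3),round(o['gripper_width'],4),r)
json.dump([list(p),psi,f0,t0,L],open('st.json','w'))
E
```

```text
2.98 0.0264 [(27.158, np.float64(-1.2916), np.float64(0.002), np.float64(0.11), np.float64(-0.072)), (27.192, np.float64(-1.2915), np.float64(0.006), np.float64(0.029), np.float64(-0.022)), (27.225, np.float64(-1.2913), np.float64(0.006), np.float64(-0.003), np.float64(0.002))]
2.95 0.0266 [(27.508, np.float64(-1.2606), np.float64(-0.006), np.float64(0.112), np.float64(0.016)), (27.542, np.float64(-1.2607), np.float64(0.0), np.float64(0.025), np.float64(-0.016)), (27.575, np.float64(-1.2606), np.float64(0.004), np.float64(-0.016), np.float64(-0.008))]
2.92 0.0262 [(27.858, np.float64(-1.2305), np.float64(-0.006), np.float64(0.111), np.float64(-0.037)), (27.892, np.float64(-1.2305), np.float64(-0.003), np.float64(0.023), np.float64(-0.097)), (27.925, np.float64(-1.2305), np.float64(0.004), np.float64(-0.02), np.float64(-0.023))]
2.89 0.0265 [(28.208, np.float64(-1.2004), np.float64(-0.007), np.float64(0.11), np.float64(-0.038)), (28.242, np.float64(-1.2005), np.float64(-0.001), np.float64(0.022), np.float64(-0.011)), (28.275, np.float64(-1.2004), np.float64(0.002), np.float64(-0.021),
[... 433 characters left out ...]
, np.float64(-0.0), np.float64(0.069), np.float64(0.058)), (28.975, np.float64(-1.1597), np.float64(0.001), np.float64(0.056), np.float64(0.076))]
2.84 0.0261 [(29.258, np.float64(-1.1494), np.float64(-0.003), np.float64(0.093), np.float64(0.055)), (29.292, np.float64(-1.1495), np.float64(-0.003), np.float64(0.062), np.float64(0.044)), (29.325, np.float64(-1.1495), np.float64(0.0), np.float64(0.047), np.float64(0.033))]
2.83 0.0264 [(29.608, np.float64(-1.1394), np.float64(-0.005), np.float64(0.091), np.float64(0.036)), (29.642, np.float64(-1.1395), np.float64(-0.001), np.float64(0.059), np.float64(0.048)), (29.675, np.float64(-1.1395), np.float64(0.0), np.float64(0.044), np.float64(0.013))]
```

```bash
cat > t2.py <<'E'
from turn import *
def go(n,step,stop,E=()):
    p,psi,f0,t0,L=json.load(open('st.json'));p=np.array(p);E=list(E)
    for i in range(n):
        psi-=step;p[2]-=.0025*step
        bot.servo_line(p,down(psi),velocity=.02)
        o=get_obs();e=o['joint_efforts'][5];E.append(e);F=np.array(o['wrist_force'])-f0
        print(round(o['time_s'],2),round(psi,3),'E6',round(e,4),'T',round(o['ft_torque'][2]-t0[2],3),F.round(1),p[2].round(4))
        p[:2]+=np.clip(F[:2]*1e-5,-2e-4,2e-4);p[2]+=np.clip(F[2]*1e-5,-1e-4,1e-4)
        if len(E)>6 and e-np.median(E[2:7])>stop or np.linalg.norm(F)>40: break
    json.dump([list(p),psi,f0,t0,L],open('st.json','w'))
E
python3 -c "
from t2 import *
go(36,.06,.05)"
```

```text
29.96 2.77 E6 0.2137 T -0.104 [ 5.1 -1.4 -0.5] 0.1172
30.21 2.71 E6 0.1948 T -0.173 [ 3.8 -0.1  0.1] 0.1171
30.46 2.65 E6 0.1862 T -0.046 [ 4.3 -1.2 -0.6] 0.1169
30.71 2.59 E6 0.1821 T -0.08 [ 4.2  0.4 -0.3] 0.1168
30.96 2.53 E6 0.1801 T -0.122 [ 3.5 -0.3  1. ] 0.1166
31.21 2.47 E6 0.1792 T -0.216 [ 3.6  0.1 -0.1] 0.1165
31.46 2.41 E6 0.1784 T -0.113 [ 2.2 -0.2  1.5] 0.1163
31.71 2.35 E6 0.1782 T -0.12 [ 2.9 -0.   1.3] 0.1162
31.96 2.29 E6 0.1781 T -0.174 [2.8 0.4 0.9] 0.1161
32.21 2.23 E6 0.178 T -0.115 [3.  0.3 0.7] 0.1159
32.46 2.17 E6 0.1779 T -0.073 [1.8 0.8 1.8] 0.1158
32.71 2.11 E6 0.1782 T -0.15 [ 1.4 -0.2  1.5] 0.1156
32.96 2.05 E6 0.1784 T -0.166 [ 2.1 -0.2  0.8] 0.1155
33.21 1.99 E6 0.1786 T -0.097 [ 1.6 -0.7  0.7] 0.1154
33.46 1.93 E6 0.1788 T -0.096 [0.4 1.7 0.5] 0.1152
33.71 1.87 E6 0.1794 T -0.165 [1.1 0.5 0.6] 0.1151
33.96 1.81 E6 0.1794 T -0.118 [-1.2  0.   0.3] 0.1149
34.21 1.75 E6 0.1797 T -0.121 [-0.7  0.2  0.3] 0.1148
34.46 1.69 E6 0.18 T -0.101 [-0.1  0.   0.5] 0.1146
34.71 1.63 E6 0.1803 T -0.036 [-1.   0.5 -0.2] 0.1145
34.96 1.57 E6 0.1806 T -0.11 [-1.1 -0.1 -0.4] 0.1143
35.21 1.51 E6 0.1807 T -0.099 [-1.  -0.4  0.4] 0.1142
35.46 1.45 E6 0.1809 T -0.105 [-2.5 -0.7  0.6] 0.114
35.71 1.39 E6 0.1814 T -0.151 [-2.3 -0.2  0. ] 0.1139
35.96 1.33 E6 0.1819 T -0.107 [-2.1 -0.7  0.4] 0.1137
36.21 1.27 E6 0.1824 T -0.12 [-1.4  0.8 -0.3] 0.1136
36.46 1.21 E6 0.1828 T -0.093 [-3.3 -0.3 -0.6] 0.1134
36.71 1.15 E6 0.183 T -0.127 [-1.1 -0.4 -1.6] 0.1133
36.96 1.09 E6 0.1828 T -0.133 [-2.3  0.1 -1.4] 0.1131
37.21 1.03 E6 0.1828 T -0.111 [-1.5 -0.2 -0.6] 0.113
37.46 0.97 E6 0.1826 T -0.147 [-2.4  0.4 -0.8] 0.1128
37.71 0.91 E6 0.1826 T -0.165 [-1.8 -0.2 -1.1] 0.1126
37.96 0.85 E6 0.19 T -0.145 [-2.9  0.3  0.5] 0.1125
38.21 0.79 E6 0.1993 T -0.078 [-3.8 -1.   3.4] 0.1123
38.46 0.73 E6 0.1355 T -0.089 [-3.8 -0.6  5.5] 0.1122
38.71 0.67 E6 0.1271 T -0.091 [-2.9 -0.6  6.4] 0.1121
```

```bash
cat > t3.py <<'E'
from turn import *
def fine(n,step,zf):
    p,psi,f0,t0,L=json.load(open('st.json'));p=np.array(p)
    for i in range(n):
        psi-=step;p[2]-=.0025*step*zf
        bot.servo_line(p,down(psi),velocity=.02)
        o=get_obs();e=o['joint_efforts'][5];F,T,o=avg(5)
        print(round(o['time_s'],2),round(psi,3),'E6',round(e,3),round(o['joint_efforts'][5],3),'T',(T-t0)[2].round(3),(F-f0).round(1),'lag',round(o['joint_pos'][5]-(1.6896-psi),4),round(o['gripper_width'],4))
    json.dump([list(p),psi,f0,t0,L],open('st.json','w'))
E
python3 -c "
from t3 import *
fine(8,.03,.5)"
```

```text
39.04 0.64 E6 0.101 0.002 T 0.01 [-3.3 -0.8  5.7] lag -0.002 0.0263
39.38 0.61 E6 0.107 0.008 T 0.004 [-3.9 -0.7  5.8] lag -0.002 0.0264
39.71 0.58 E6 0.112 0.012 T -0.011 [-3.7 -0.4  6.4] lag -0.002 0.0262
40.04 0.55 E6 0.116 0.017 T 0.021 [-3.6 -1.   6.7] lag -0.002 0.0263
40.38 0.52 E6 0.121 0.022 T 0.003 [-4.  -0.7  6.8] lag -0.002 0.0261
40.71 0.49 E6 0.126 0.027 T 0.029 [-4.  -0.5  6.8] lag -0.002 0.0266
41.04 0.46 E6 0.131 0.032 T 0.007 [-4.3 -0.2  7.2] lag -0.002 0.0262
41.38 0.43 E6 0.136 0.036 T 0.021 [-4.2 -0.3  7.9] lag -0.002 0.0262
```

```bash
python3 -c "
from t3 import *
fine(10,.03,0)"
```

```text
41.71 0.4 E6 0.141 0.041 T 0.055 [-3.9 -0.3  7.5] lag -0.002 0.0266
42.04 0.37 E6 0.146 0.046 T 0.06 [-4.3  0.2  7.4] lag -0.002 0.0262
42.38 0.34 E6 0.151 0.052 T 0.06 [-3.9 -0.8  7.5] lag -0.002 0.0264
42.71 0.31 E6 0.156 0.057 T 0.072 [-3.8 -0.6  7.1] lag -0.0021 0.0262
43.04 0.28 E6 0.161 0.062 T 0.072 [-3.6 -0.8  7.4] lag -0.0021 0.0267
43.38 0.25 E6 0.166 0.067 T 0.061 [-3.9 -0.4  7.1] lag -0.0021 0.0262
43.71 0.22 E6 0.171 0.072 T 0.091 [-4.3 -0.1  7. ] lag -0.0021 0.0261
44.04 0.19 E6 0.176 0.077 T 0.079 [-4.3 -0.1  6.6] lag -0.0021 0.0263
44.38 0.16 E6 0.181 0.082 T 0.082 [-3.7 -0.2  6.4] lag -0.0021 0.026
44.71 0.13 E6 0.186 0.087 T 0.101 [-3.6 -0.3  6.4] lag -0.0021 0.0268
```

Torque now climbs by 0.16 N m per rad, as the description says it should once the foot bears. I put it at 0.08–0.12 N m above running. A little more puts it safely past 0.1, then I let go and check.

```bash
python3 -c "
from t3 import *
fine(5,.03,0)
p,psi,*_=json.load(open('st.json'))
hand.move_gripper(.07)
bot.servo_line([p[0],p[1],.24],velocity=.15)
bot.reach([.501,.0,.30],down(np.pi/2)); bot.dwell(.3)
d=shot('wrist','w6');o=get_obs();print(o['time_s'],o['wrist_force'],o['position'])
t=shot('top','t6');a=np.load('pics/top0.npz')['frame']
im=np.concatenate([d['frame'][:, :, ::-1][0:230,180:400],],1)
im=cv2.resize(im,None,fx=2,fy=2);x=cv2.resize(t['frame'][130:310,130:440,::-1],None,fx=1.28,fy=1.28)
c=np.zeros((600,800,3),np.uint8);c[:460,:440]=im;c[:x.shape[0],400+0:400+x.shape[1]]=x;cv2.imwrite('pics/c6.png',c)
"
```

```text
45.04 0.1 E6 0.191 0.092 T 0.065 [-3.4  0.   6. ] lag -0.0021 0.0263
45.38 0.07 E6 0.196 0.097 T 0.081 [-3.4 -0.5  6.1] lag -0.0021 0.026
45.71 0.04 E6 0.201 0.102 T 0.091 [-3.7 -0.3  6.4] lag -0.0021 0.0265
46.04 0.01 E6 0.206 0.107 T 0.106 [-3.6  0.1  5.7] lag -0.0021 0.0263
46.38 -0.02 E6 0.211 0.112 T 0.138 [-3.4 -0.4  5.4] lag -0.0021 0.026
49.7333 [0.29042328 0.44657272 0.14957522] [5.01005963e-01 6.61648529e-05 2.99961949e-01]
```

View pics/c6.png

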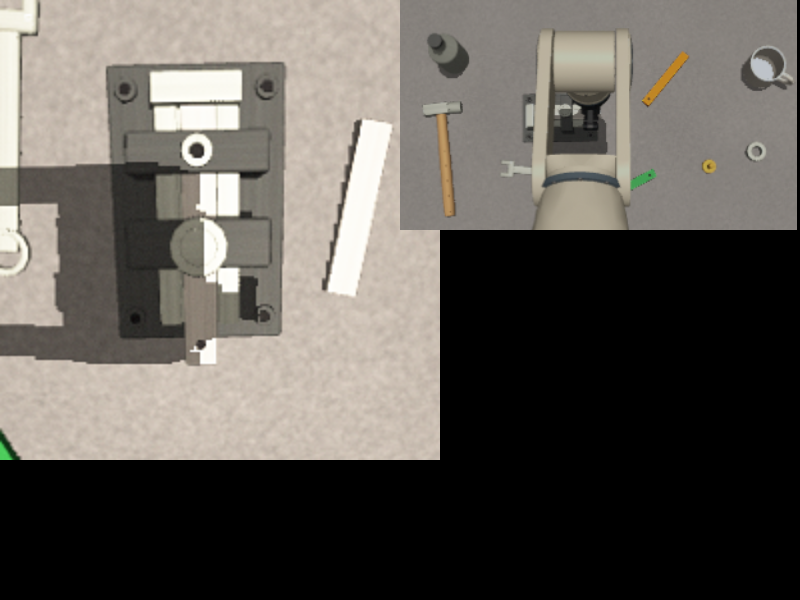

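The wrist view shows the free end at about (280,182), 14 rows past the sole's near edge as before, so the blank is still home. The gripper is clear of the screw, and everything in the top view is where it was.

```bash
python3 -c "
from h import *
d=np.load('pics/w6.npz');print(onz(d,(280,182),.052))
print(hand_in())"
```

```text
[ 0.50344875 -0.01338322  0.052     ]
the job is handed in; nothing more can be done
None
```

I handed the job in at about 50 s: the blank is home against the stop (about 10 N at contact), the thumbscrew is tightened to an estimated 0.10–0.15 N m above running and released, and the final pictures show nothing else moved.

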